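# Flip the kickstand of the test frame down and hold the frame upright

## Robot

A 6-joint arm with a two-finger parallel gripper is mounted at the origin on a cart in front of the work surface, level with it; the furniture and walls round the work are solid. World frame = base frame: x ahead of the robot, y to its left, z up, the work surface at z = 0. Lengths are in m, angles in rad, forces in N, time in s.
With the tool pointing down it reaches from about 0.3 to 0.775 m from the base axis. Payload 14.6 kg.
Tool frame: the origin (TCP) lies midway between the tips of the shut fingers; the grasp point (between the pads) lies 19 mm behind it; z points along the fingers, y is the direction in which the jaws open and shut (so a half turn about z gives the same grasp; the last joint's range is limited). The gripper opens to 94 mm and grips with 3 to 60 N. Pads are 16 mm wide; open, the fingers measure 119 mm over their backs; the gripper's body (75 mm by 177 mm) begins 78 mm behind the grasp point.
Start: joints at [1.192, 0.3, 1.521, -0, 1.321, -0.067], TCP at [0.169, 0.523, 0.205] pointing down, gripper open.
Joint ranges: [-3.03, 3.03], [-0.79, 2.21], [0.23, 2.52], [-1.04, 4.18], [0, 3.07], [-2.55, 2.55]. Speed limits (rad/s): [2.22, 2.22, 2.57, 3.14, 3.14, 3.14].

## Interface

Orientations are given as [roll, pitch, yaw] about the fixed x, y, z axes, in that order (R = Rz(yaw) Ry(pitch) Rx(roll)).
In Python, from workcell import env gives the robot as it stands.
- The arm moves only by the tool arm_command, never from a script. Its argument "increments" is a list of rows, each an object with "dp": the shift along the tool's x, y, z in cm, a list of three; "twist": the turn about the tool's z in rad; "grip": the finger opening in cm, from 0 to 9.4. A call has 1 to 12 rows; each row is the pose to reach, as a shift and turn from the pose measured when the call began, along the tool's axes at that moment; what a row does not reach only later rows make up. A row lasts 1/8 s, in which the tool goes at most 62.5 mm and 10.7 degrees, less where a joint would pass 70% of its speed; a pose out of reach is approached as far as the arm can. A call with a gripper value outside its range is refused whole. The fingers move at their own pace and stop on an object; "newtons" is the grip in N (left out, the last holds). Time passes only in rows, so rows that repeat a pose let the fingers close. It gives the time, the measured TCP pose, the force and the opening at its end, in the units of the state.
- env.read_state(): the state, without advancing time (a new reading comes with each control period).
- env.grab_frame(name): name is "scene" or "top" or "wrist"; returns the picture (400x640x3 uint8, red, green, blue); there is no depth.
- env.calibration(name): a dict with "K" (3x3 intrinsics, pixels), "k1" (the pictures are not rectified: a ray, as slopes to the right and down, at radius r is drawn at 1 + k1 r^2 times it, then the intrinsics apply), "rvec" (rotation vector, rad) and "tvec" (3), from world to camera coordinates, as OpenCV has them; the wrist camera has in their place "T_tool_cam" (4x4, takes a point from camera to tool coordinates, whose origin is the TCP and whose axes are the flange's). Camera axes: x right, y down, z forward; pixel columns grow to the right and rows downward; lengths in m; the calibration is good to about 2 mm. A picture is of the moment at which its call begins: read the wrist's pose just before it. calibration takes no time and is no camera call.
- env.close_job(): hands the job in, once; it reports no verdict.
The state is a dict: "time_s": time; "joints": joint angles; "joint_vel": joint speeds; "joint_torque": joint torques, N m; "tcp_pos": TCP position; "tool_rot": TCP orientation; "wrist_force": force on the tool from outside, world axes, zero at the start; "moment": the same for the moment, N m; "finger_gap": finger opening in m.
Only numpy, scipy, OpenCV 4.12 (cv2) and the standard library are available. Lean on these libraries where they do the work, as an engineer would, in place of code of your own. Each camera call takes 0.05 s, during which the arm holds its last target. There are 200 camera calls.

## Task

The amplifier's tilting test frame is lying back on its rest. First flip the sprung kickstand on its side all the way down while the frame still lies back, then take the grip bar at the top between the fingers, swing the frame up until it stands upright, and finish while still holding it there, so that it neither falls back nor tips over onto the kickstand; I shall take it over from you. Do not shift the base, and leave the small parts lying round it where they are.

Things in the scene. Friction and masses are not known exactly. Their poses are not given: they have to be found in the camera images.
- test_base: Heavy loose dark steel base plate (3.6 kg), 140 (x) x 220 (y) x 12 mm, lying on the worktop; origin at the centre of its underside, z up, -x is its front, which faces roughly towards the robot (yaw within 0.3 rad), +y its left. It carries the hinged frame.
- frame_hinge (a point): Middle of the frame's level hinge line, along the base's y axis, 32 mm above the worktop. The frame: two aluminium posts, 212 mm over their outsides, the orange amplifier module between them (53 mm deep, its top edge 170 mm from the hinge), the grip bar across the top; about 0.9 kg in all, so it tips by its own weight.
- frame (a joint): Lean of the frame, rad: 0 upright, negative leaning back (towards the base's +x), positive leaning to the front, the kickstand's side. Starts lying back on its rest at -0.36, the end of its travel, and turns nearly freely; with the kickstand down it is caught at about +0.14 by the foot on the worktop.
- grip_bar: Round bar across the top of the frame, along the base's y axis, 212 mm long; its middle 120 mm has a black sleeve of 20 mm diameter, free all round, with 20 mm clear below it. Origin at the middle of the bar, on its axis, 205 mm from the hinge line. It can be pinched from above, fingers closing across it.
- kickstand_pivot (a point): Centre of the kickstand's pivot on the outside (+y) of the left post, on the centre line of the leg, 110 mm up the frame from the hinge line and 124 mm to the left of its middle. The pivot axis is parallel to the hinge line.
- kickstand (a joint): Kickstand on the frame, rad: 0 stowed, pointing to the front, 0.62 rad above horizontal while the frame lies back; 1.22 fully down (0.62 below horizontal then). A 12 mm round steel leg outside the left post. An over-centre spring (0.3 N m, 2 to 3 N near the foot) holds it at either end and drives it away from its centre at 0.61: pushed past that from above, it snaps down by itself.
- kick_foot: Rubber foot at the end of the kickstand's leg, 16 mm diameter, 30 mm long; origin at the end of the leg on its centre line, 149 mm from the pivot. With the frame upright and the kickstand down it hangs about 12 mm clear of the worktop.
- flux_pot: Bystander: small round tin with a yellow lid, 46 mm across, 22 mm high, in front of the base on its right; origin under its centre.
- heatsink: Bystander: finned white metal block 34 x 50 x 26 mm to the right of the base; origin under its centre.
- attenuator: Bystander: small silver cylinder lying down, 54 x 17 x 17 mm, to the left of the base; origin under its centre.

How it is judged:
On the way, in this order (a step that is already met when the one before it is completed fails the run):
1. the kickstand is flipped fully down while the frame still lies back (value of joint kickstand above 1.1 rad and value of joint frame below -0.2 rad), for 0.1 s.
2. the frame stands upright, held by its grip bar (value of joint frame between -0.05 and 0.05 rad and contact force between the fingers and grip_bar above 2 N), for 0.2 s.
At the end, for the whole second after the job is handed in: The kickstand is fully down (over 1.1 rad), the frame is upright within 0.05 rad and still, the fingers hold the grip bar with more than 2 N, the kickstand's foot touches nothing, and the base stands flat (all of step 2 and value of joint kickstand above 1.1 rad and velocity of joint frame between -0.1 and 0.1 rad/s and contact force between kick_foot and anything else below 0.3 N and angle between test_base's own z axis and vertical below 0.03 rad); the arm keeps its last pose, push and grip.
It fails at once if the base is shifted more than 25 mm (distance of test_base from where it was at the start of the episode above 0.025 m).
It fails at once if a small part beside the base is moved more than 25 mm (distance of any of flux_pot, heatsink, attenuator from where it was at the start of the episode above 0.025 m).
It also fails if it takes over 48 s, if anything falls off the work surface, if the arm or the gripper's body presses on something with over 40 N, if the wrist force passes 120 N, or if a joint passes its speed limit or range.

## Working session

There is one attempt and no reset: what is moved stays moved. The work goes in short steps, Python scripts to look and compute and a tool call to move; the robot and the scene stay as the last step left them, time stands still between calls to the robot, and variables do not carry over. Pictures are saved under pics/ and viewed, about 8 in all and at most 12, crops included, and the job is handed in when it is done.

Besides the shell and the picture viewer there is one more tool, called after "Request:" in YAML: its name, and indented under it one key for each argument. arm_command: Moves the arm, as the interface text tells. Its arguments: {"type":"object","properties":{"increments":{"type":"array","items":{"type":"object","properties":{"dp":{"type":"array","items":{"type":"number"}},"twist":{"type":"number"},"grip":{"type":"number"}}}},"newtons":{"type":"number"}},"required":["increments"]}

```bash
mkdir -p pics; ls
python3 - <<'E'
from workcell import env
import cv2,numpy as np
s=env.read_state();print(s)
for n in("scene","top"):
    im=env.grab_frame(n);cv2.imwrite(f"pics/{n}0.png",im[:,:,::-1]);c=env.calibration(n);print(n,{k:np.round(v,4).tolist() for k,v in c.items()})
print(env.calibration("wrist"))
E
```

```text
pics
{'time_s': 0.0, 'joints': array([ 1.19241403e+00,  3.00461932e-01,  1.52159020e+00, -2.55861373e-05,
        1.32071003e+00, -6.65792522e-02]), 'joint_vel': array([ 0.0020232 , -0.00013702, -0.00015033, -0.0007451 ,  0.00048573,
       -0.00057551]), 'joint_torque': array([-4.63274337e-04, -5.31804979e+01, -3.52723038e+01,  7.07690092e-02,
        2.45692651e-02, -1.60393733e-04]), 'tcp_pos': array([0.16862474, 0.52322916, 0.2048875 ]), 'tool_rot': array([-3.14042409e+00, -5.30797175e-05,  2.82979593e+00]), 'wrist_force': array([-0.05169868,  0.15615586,  0.81885715]), 'moment': array([ 0.05179395, -0.02756379,  0.00159885]), 'finger_gap': 0.09386508383572159}
scene {'K': [[435.2079, 0.0, 320.7213], [0.0, 435.2079, 198.1983], [0.0, 0.0, 1.0]], 'k1': -0.1024, 'rvec': [2.2367, -1.0157, 0.3682], 'tvec': [-0.3441, 0.4365, 0.8417]}
top {'K': [[429.5084, 0.0, 320.2359], [0.0, 429.5084, 206.8962], [0.0, 0.0, 1.0]], 'k1': 0.0378, 'rvec': [1.957, -1.9637, 0.4617], 'tvec': [0.0351, 0.5631, 0.8288]}
{'K': array([[339.57994263,   0.        , 316.63312058],
       [  0.        , 339.57994263, 199.25394008],
       [  0.        ,   0.        ,   1.        ]]), 'k1': 0.007204087276259151, 'T_tool_cam': array([[-1.26686606e-04, -9.72642485e-01, -2.32307081e-01,
         6.73869093e-02],
       [ 9.99999989e-01, -1.41407094e-04,  4.67137833e-05,
        -1.21458703e-03],
       [-7.82856796e-05, -2.32307073e-01,  9.72642492e-01,
        -1.78777724e-01],
       [ 0.00000000e+00,  0.00000000e+00,  0.00000000e+00,
         1.00000000e+00]])}
```

View pics/scene0.png

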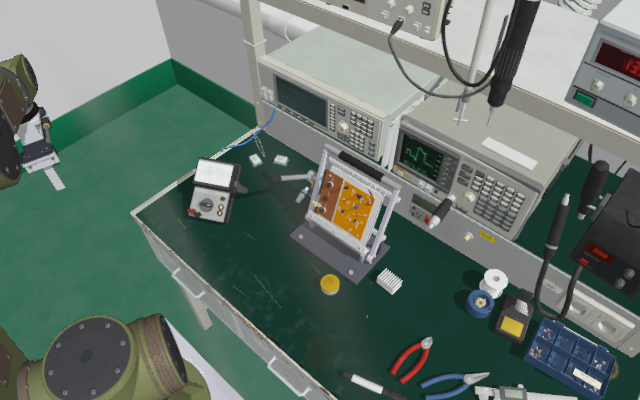

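View pics/top0.png

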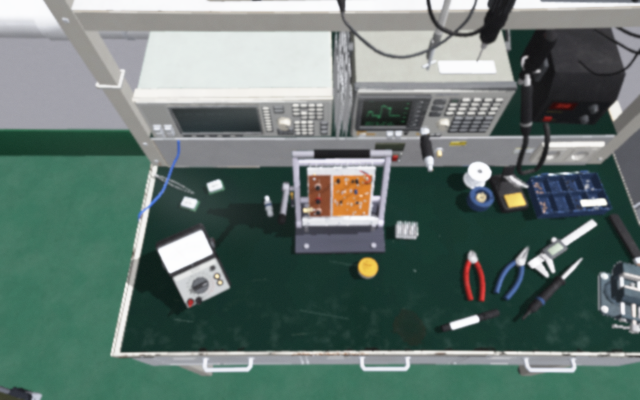

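The scene view shows the base plate near (340,250), the grip bar at (365,163) and the kickstand foot near (278,178). In the top view, the base's front edge runs (296,251) to (385,251), the bar is at (342,153), the kickstand is at (286,198) and the attenuator at (268,206). I'll enlarge both for measuring.

```bash
cat > h.py <<'E'
import cv2,numpy as np
from workcell import env
from scipy.spatial.transform import Rotation as Ro
def cam(n,s=None):
    c=env.calibration(n)
    if n=="wrist":
        T=np.eye(4);T[:3,:3]=Ro.from_euler('xyz',s['tool_rot']).as_matrix();T[:3,3]=s['tcp_pos']
        M=np.linalg.inv(T@c['T_tool_cam']);R=M[:3,:3];t=M[:3,3]
    else: R=cv2.Rodrigues(np.array(c['rvec'],float))[0];t=np.array(c['tvec'],float)
    return R,t,np.array(c['K']),np.array([c['k1'],0,0,0,0.])
def ray(C,px):
    R,t,K,d=C;u=cv2.undistortPoints(np.array([[px]],float),K,d)[0,0]
    return -R.T@t,R.T@np.array([u[0],u[1],1])
def onz(C,px,z):
    o,v=ray(C,px);return o+v*(z-o[2])/v[2]
def tri(rs):
    A=np.zeros((3,3));b=np.zeros(3)
    for o,v in rs:
        v=v/np.linalg.norm(v);P=np.eye(3)-np.outer(v,v);A+=P;b+=P@o
    x=np.linalg.solve(A,b);return x,[np.linalg.norm(np.cross(x-o,v/np.linalg.norm(v))) for o,v in rs]
def proj(C,X):
    R,t,K,d=C;return cv2.projectPoints(np.atleast_2d(X).astype(float),cv2.Rodrigues(R)[0],t,K,d)[0][:,0]
E
python3 - <<'E'
import cv2
a=cv2.imread('pics/scene0.png')[135:285,240:440];b=cv2.imread('pics/top0.png')[135:285,240:440]
cv2.imwrite('pics/c0.png',cv2.resize(a,(800,600),interpolation=cv2.INTER_CUBIC))
cv2.imwrite('pics/c1.png',cv2.resize(b,(800,600),interpolation=cv2.INTER_CUBIC))
E
```

```text
(no output)
```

View pics/c0.png

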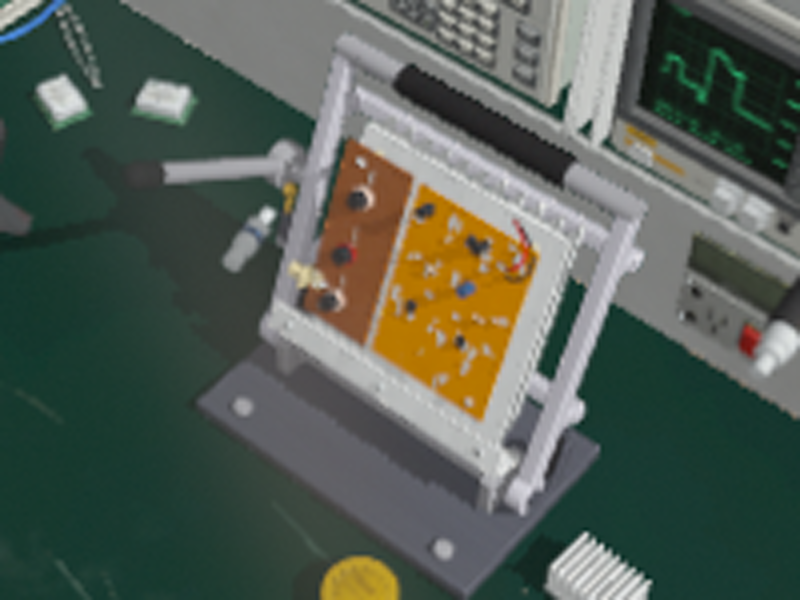

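View pics/c1.png

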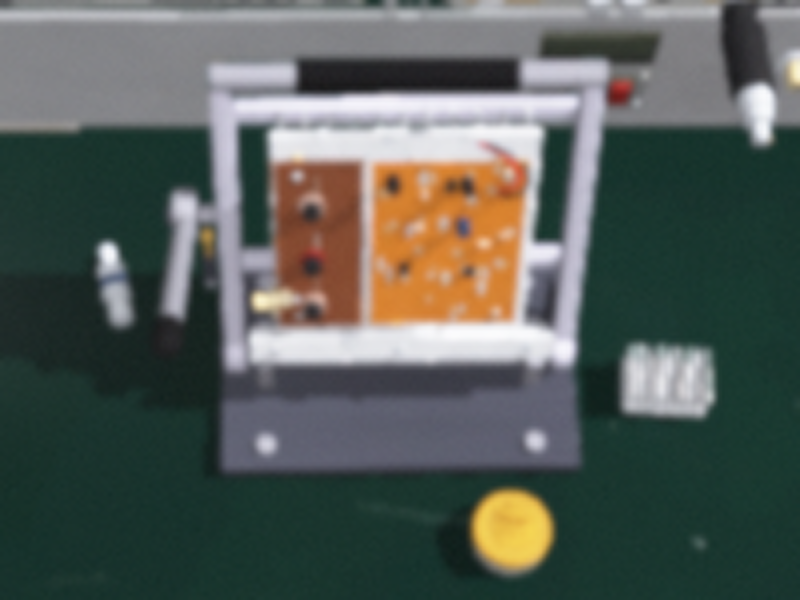

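The enlarged views (4x, offset 240,135) show:

| Feature | Scene crop | Top crop |
|---|---|---|
| Base front corners | (197,403), (467,597) | (222,472), (580,466) |
| Sleeve ends | (405,80), (572,170) | (299,74), (519,73) |
| Kickstand pivot | (285,160) | (184,207) |
| Foot end | (130,175) | (168,350) |

Run:
```python
from h import *
S,T=cam('scene'),cam('top');np.set_printoptions(precision=4,suppress=True)
f=lambda p:(p[0]/4+240-.4,p[1]/4+135-.4)
P={}
for n,a,b in [('FL',(197,403),(222,472)),('FR',(467,597),(580,466)),('slL',(405,80),(299,74)),('slR',(572,170),(519,73)),('foot',(130,175),(168,350)),('piv',(285,160),(184,207)),('att',(250,240),(115,285)),('flux',(360,580),(511,530)),('heat',(598,580),(665,380))]:
    P[n],e=tri([ray(S,f(a)),ray(T,f(b))]);print(n,P[n],np.array(e))
fl=onz(T,f((222,472)),.012);fr=onz(T,f((580,466)),.012);fl2=onz(S,f((197,403)),.012);fr2=onz(S,f((467,597)),.012);print(fl,fr,fl2,fr2)
for d in [(P['slL']-P['slR']),fl-fr,fl2-fr2]: print('len',np.linalg.norm(d),'yaw',np.arctan2(-d[0],d[1]))
d=P['slL']-P['slR'];yaw=np.arctan2(-d[0],d[1])
m=(P['slL']+P['slR'])/2;ex=np.array([np.cos(yaw),np.sin(yaw),0]);ey=np.array([-ex[1],ex[0],0])
h=m-205e-3*(np.array([0,0,1])*np.cos(.36)+ex*np.sin(.36));print('bar',m,'hinge',h)
up=np.array([0,0,np.cos(.36)])+ex*np.sin(.36)
pv=h+.11*up+.124*ey;print('piv model',pv,'foot model',pv+.149*(-ex*np.cos(.62)+np.array([0,0,np.sin(.62)])),'down',pv+.149*(-ex*np.cos(.62)-np.array([0,0,np.sin(.62)])))
```

```text
FL [0.5023 0.0947 0.0112] [0.0013 0.0013]
FR [ 0.5071 -0.1236  0.0063] [0.0012 0.0012]
slL [0.6463 0.0452 0.2243] [0.0002 0.0002]
slR [ 0.6463 -0.0724  0.2272] [0.0014 0.0014]
foot [0.4842 0.1085 0.2281] [0.0013 0.0013]
piv [0.6131 0.1122 0.139 ] [0.0003 0.0003]
att [0.6308 0.167  0.0078] [0.0004 0.0004]
flux [ 0.4604 -0.0772  0.0313] [0.0036 0.0036]
heat [ 0.5605 -0.1787  0.0171] [0.0022 0.0022]
[0.5006 0.0949 0.012 ] [ 0.5037 -0.1224  0.012 ] [0.5033 0.0942 0.012 ] [ 0.5057 -0.1256  0.012 ]
len 0.11768127912344395 yaw -0.000400977563290761
len 0.21734669220992045 yaw 0.014166378828151685
len 0.2198178733164392 yaw 0.010512277339370525
bar [ 0.6463 -0.0136  0.2257] hinge [ 0.5741 -0.0136  0.0339]
piv model [0.6129 0.1104 0.1368] foot model [0.4916 0.1104 0.2234] down [0.4916 0.1104 0.0503]
```

Triangulated points fit the given sizes: sleeve length 118 mm, bar height 0.226 m, and pivot and foot within a few mm of the model. The yaw is about 0. Next I'll move above the foot with the fingers shut and the jaws along x.

Request:
arm_command:
  increments:
    - {"dp": [-3,-2,-3],"twist": 0.1,"grip": 0}
    - {"dp": [-8,-5,-6],"twist": 0.25,"grip": 0}
    - {"dp": [-13,-9,-9],"twist": 0.4,"grip": 0}
    - {"dp": [-18,-12.5,-9.5],"twist": 0.55,"grip": 0}
    - {"dp": [-23,-16,-9.5],"twist": 0.7,"grip": 0}
    - {"dp": [-28,-19,-9.5],"twist": 0.85,"grip": 0}
    - {"dp": [-33,-22.5,-9.5],"twist": 1.0,"grip": 0}
    - {"dp": [-38,-26,-9.5],"twist": 1.15,"grip": 0}
    - {"dp": [-43.2,-29.5,-9.5],"twist": 1.26,"grip": 0}
    - {"dp": [-43.2,-29.5,-9.5],"twist": 1.26,"grip": 0}
    - {"dp": [-43.2,-29.5,-9.5],"twist": 1.26,"grip": 0}
    - {"dp": [-43.2,-29.5,-9.5],"twist": 1.26,"grip": 0}

```text
time_s: 1.6
tcp_pos: [0.4888, 0.1111, 0.3004]
tool_rot: [-3.141, 0.001, 1.572]
wrist_force: [-0.2, 1.1, -0.5]
finger_gap: 0.0006
```

Run:
```python
from h import *
s=env.read_state();print(s);im=env.grab_frame('wrist');cv2.imwrite('pics/w1.png',im[:,:,::-1])
C=cam('wrist',s);print(proj(C,[[.4875,.11,.226],[.613,.11,.138],[.6463,-.0136,.2257]]))
```

```text
{'time_s': 1.6, 'joints': array([ 1.50853072e-01,  1.32990133e-01,  1.50454443e+00, -7.55125287e-04,
        1.50438235e+00,  1.49753667e-01]), 'joint_vel': array([ 0.00121229, -0.00159761, -0.00249364, -0.00024789, -0.00090618,
       -0.00056265]), 'joint_torque': array([-7.19815772e-01, -4.45655358e+01, -3.69604504e+01,  5.93017763e-02,
        1.03648890e-03, -5.66400668e-04]), 'tcp_pos': array([0.48878941, 0.11111402, 0.30036719]), 'tool_rot': array([-3.14138441e+00,  7.93392306e-04,  1.57194605e+00]), 'wrist_force': array([-0.24218749,  1.10899914, -0.49762357]), 'moment': array([-0.06962479,  0.05273489,  0.01439807]), 'finger_gap': 0.0005562676137999376}
[[316.00589688 207.51715583]
 [438.90349241 185.5729031 ]
 [501.94418026 347.62025386]]
```

View pics/w1.png

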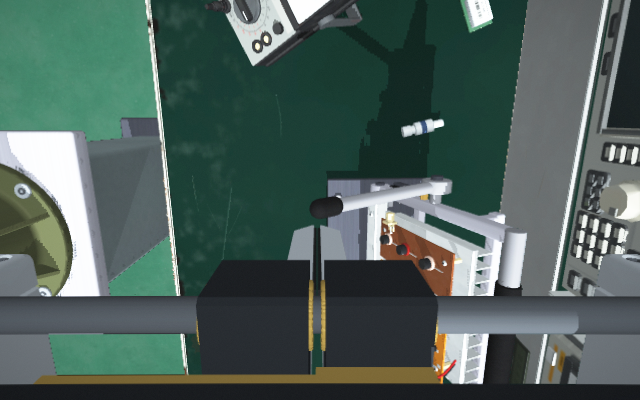

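The wrist view shows the foot end at (313,208) and the pivot at (440,186), as predicted. I'll move about 26 mm inboard along the leg and press down past its centre.

Request:
arm_command:
  increments:
    - {"dp": [0,2.6,3],"twist": 0,"grip": 0}
    - {"dp": [0,2.6,6],"twist": 0,"grip": 0}
    - {"dp": [0,2.6,8],"twist": 0,"grip": 0}
    - {"dp": [0,2.6,9.5],"twist": 0,"grip": 0}
    - {"dp": [0,2.6,11],"twist": 0,"grip": 0}
    - {"dp": [0,2.6,12.5],"twist": 0,"grip": 0}
    - {"dp": [0,2.6,14],"twist": 0,"grip": 0}
    - {"dp": [0,2.6,15.5],"twist": 0,"grip": 0}
    - {"dp": [0,2.6,17],"twist": 0,"grip": 0}
    - {"dp": [0,2.6,18.5],"twist": 0,"grip": 0}
    - {"dp": [0,2.6,19.5],"twist": 0,"grip": 0}
    - {"dp": [0,2.6,19.5],"twist": 0,"grip": 0}

```text
time_s: 3.15
tcp_pos: [0.5145, 0.1109, 0.1047]
tool_rot: [-3.14, 0.001, 1.572]
wrist_force: [0.1, 0.4, 0.3]
finger_gap: 0.0004
```

Request:
arm_command:
  increments:
    - {"dp": [0,0,-5],"twist": 0,"grip": 0}
    - {"dp": [0,0,-10],"twist": 0,"grip": 0}
    - {"dp": [0,0,-15],"twist": 0,"grip": 0}
    - {"dp": [0,0,-20],"twist": 0,"grip": 0}
    - {"dp": [0,0,-20],"twist": 0,"grip": 0}

```text
time_s: 3.78
tcp_pos: [0.5158, 0.1113, 0.3091]
tool_rot: [3.135, -0.0, 1.572]
wrist_force: [0.5, -1.2, -0.9]
finger_gap: 0.0005
```

Run:
```python
from h import *
s=env.read_state();print(s['time_s'],s['tcp_pos'],s['wrist_force']);im=env.grab_frame('wrist');cv2.imwrite('pics/w2.png',im[:,:,::-1])
im=env.grab_frame('scene');cv2.imwrite('pics/s2.png',cv2.resize(im[135:285,200:440,::-1],(800,500),interpolation=cv2.INTER_CUBIC))
C=cam('wrist',s);print('stowed/down/piv/bar',proj(C,[[.4875,.11,.226],[.4916,.11,.05],[.613,.11,.138],[.6463,-.0136,.2257]]))
```

```text
3.775 [0.51575436 0.11131525 0.30906824] [ 0.48326408 -1.16894535 -0.85566277]
stowed/down/piv/bar [[281.43761896 205.07966314]
 [297.31123921 171.44213329]
 [408.96725873 184.17742876]
 [464.87352186 340.73790906]]
```

View pics/s2.png

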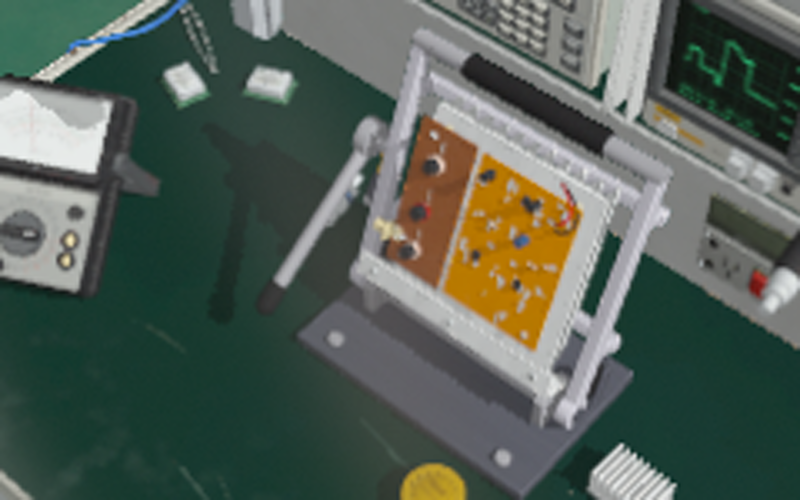

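View pics/w2.png

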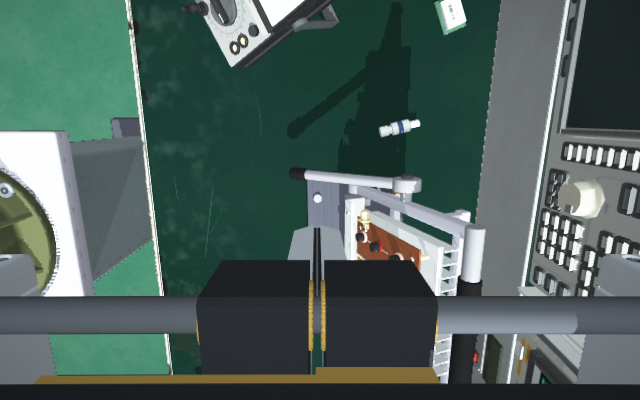

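The kickstand is down: the foot is at (265,300) in the scene crop and (295,173) in the wrist view, against (297,171) predicted, and the frame is still lying back. Before grasping, I'll check the clearance to the instruments behind.

Run:
```python
from h import *
np.set_printoptions(precision=3,suppress=True)
S,T=cam('scene'),cam('top')
print('bench back edge',onz(T,(342,166),0))
# oscilloscope screen left-bottom & right-top (scene crop x4 offset 240,135 ; top full)
for a,b in [((240+622/4,135+95/4),(361,127)),((438,147),(408,99)),((284,92),(173,107)),((326,125),(257,132))]:
    print(tri([ray(S,a),ray(T,b)]))
```

```text
bench back edge [ 0.755 -0.026  0.   ]
(array([ 0.718, -0.058,  0.223]), [np.float64(0.0013093135186160372), np.float64(0.0013093135186161026)])
(array([ 0.725, -0.148,  0.306]), [np.float64(0.0024733589118469067), np.float64(0.0024733589118470065)])
(array([0.811, 0.391, 0.163]), [np.float64(0.009847815897213508), np.float64(0.00984781589721354)])
(array([0.743, 0.179, 0.176]), [np.float64(0.004474532135666562), np.float64(0.004474532135666637)])
```

The scope front sits at x≈0.72, close behind the bar, so I'll keep the gripper body forward. The open jaws go 30 mm ahead of the bar's centre, so the rear finger hooks the bar and closing pulls the frame up.

Request:
arm_command:
  increments:
    - {"dp": [-3,2,0],"twist": 0,"grip": 9.4}
    - {"dp": [-6,5,0],"twist": 0,"grip": 9.4}
    - {"dp": [-9,8,0],"twist": 0,"grip": 9.4}
    - {"dp": [-12.3,10,0],"twist": 0,"grip": 9.4}
    - {"dp": [-12.3,10,1.2],"twist": 0,"grip": 9.4}
    - {"dp": [-12.3,10,1.2],"twist": 0,"grip": 9.4}
    - {"dp": [-12.3,10,1.2],"twist": 0,"grip": 9.4}
  newtons: 15

```text
time_s: 4.75
tcp_pos: [0.6145, -0.0109, 0.2929]
tool_rot: [-3.141, 0.001, 1.573]
wrist_force: [-0.8, 0.8, -0.4]
finger_gap: 0.0671
```

Run:
```python
from h import *
s=env.read_state();print(s['time_s'],s['tcp_pos'],s['tool_rot'],s['wrist_force'],s['finger_gap']);im=env.grab_frame('wrist');cv2.imwrite('pics/w3.png',im[:,:,::-1])
C=cam('wrist',s);print(proj(C,[[.6463,.0452,.2257],[.6463,-.0724,.2257],[.6563,.03,.2257],[.6363,.03,.2257]]))
```

```text
4.75 [ 0.61451278 -0.01088066  0.29294771] [-3.14091321e+00  8.31272342e-04  1.57301006e+00] [-0.80217529  0.75039246 -0.42296501] 0.06709047996728158
[[362.69151351 132.39427797]
 [357.70185539 283.70889058]
 [375.84006666 153.88295848]
 [348.11487532 153.83195086]]
```

View pics/w3.png

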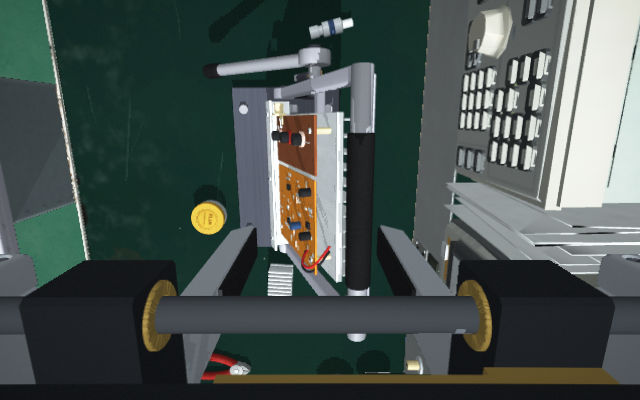

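The sleeve runs from (362,132) to (358,290), exactly as projected, and the jaws straddle it. Now I'll finish opening and descend.

Request:
arm_command:
  increments:
    - {"dp": [0,0,0],"twist": 0,"grip": 9.4}
    - {"dp": [0,0,0],"twist": 0,"grip": 9.4}
    - {"dp": [0,0,2],"twist": 0,"grip": 9.4}
    - {"dp": [0,0,4],"twist": 0,"grip": 9.4}
    - {"dp": [0,0,6],"twist": 0,"grip": 9.4}
    - {"dp": [0,0,7.9],"twist": 0,"grip": 9.4}
    - {"dp": [0,0,7.9],"twist": 0,"grip": 9.4}
    - {"dp": [0,0,7.9],"twist": 0,"grip": 9.4}

```text
time_s: 5.8
tcp_pos: [0.6149, -0.0109, 0.2153]
tool_rot: [3.14, 0.001, 1.573]
wrist_force: [0.6, 0.8, -0.3]
finger_gap: 0.0944
```

Request:
arm_command:
  increments:
    - {"dp": [0,0,0],"twist": 0,"grip": 8}
    - {"dp": [0,0,0],"twist": 0,"grip": 7}
    - {"dp": [0,0,0],"twist": 0,"grip": 6}
    - {"dp": [0,0,-0.2],"twist": 0,"grip": 5}
    - {"dp": [0,0,-0.4],"twist": 0,"grip": 4}
    - {"dp": [0,0,-0.5],"twist": 0,"grip": 3}
    - {"dp": [0,0,-0.5],"twist": 0,"grip": 2}
    - {"dp": [0,0,-0.5],"twist": 0,"grip": 1}
    - {"dp": [0,0,-0.5],"twist": 0,"grip": 1}
    - {"dp": [0,0,-0.5],"twist": 0,"grip": 1}
    - {"dp": [0,0,-0.5],"twist": 0,"grip": 1}
  newtons: 15

```text
time_s: 7.18
tcp_pos: [0.6149, -0.0109, 0.2203]
tool_rot: [3.141, 0.001, 1.573]
wrist_force: [1.2, -0.2, 1.1]
finger_gap: 0.0193
```

Run:
```python
from h import *
s=env.read_state();print(s['time_s'],s['tcp_pos'],s['tool_rot'],s['wrist_force'],s['finger_gap']);a=env.grab_frame('scene');b=env.grab_frame('top')
cv2.imwrite('pics/st4.png',np.hstack([cv2.resize(i[110:290,240:440,::-1],(400,360),interpolation=cv2.INTER_CUBIC) for i in(a,b)]))
```

```text
7.175 [ 0.61488708 -0.0109397   0.22028646] [3.14051406e+00 9.45703718e-04 1.57305874e+00] [ 1.20649661 -0.19114688  1.07033327] 0.019315313288628955
```

View pics/st4.png

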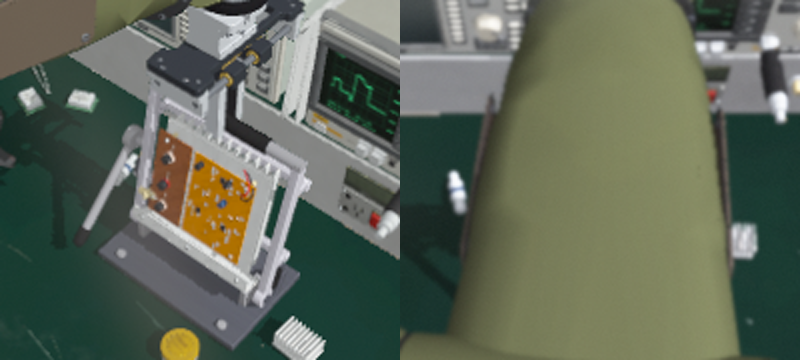

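The scene view shows the bar in the fingers (gap 19.3 mm) and the frame partly raised. I'll swing it along the arc to upright at x≈0.574.

Request:
arm_command:
  increments:
    - {"dp": [0,-0.5,-0.1],"twist": 0,"grip": 1}
    - {"dp": [0,-1,-0.2],"twist": 0,"grip": 1}
    - {"dp": [0,-1.5,-0.25],"twist": 0,"grip": 1}
    - {"dp": [0,-2,-0.3],"twist": 0,"grip": 1}
    - {"dp": [0,-2.5,-0.35],"twist": 0,"grip": 1}
    - {"dp": [0,-3,-0.4],"twist": 0,"grip": 1}
    - {"dp": [0,-3.5,-0.4],"twist": 0,"grip": 1}
    - {"dp": [0,-3.9,-0.4],"twist": 0,"grip": 1}
    - {"dp": [0,-4.1,-0.4],"twist": 0,"grip": 1}
    - {"dp": [0,-4.1,-0.4],"twist": 0,"grip": 1}
    - {"dp": [0,-4.1,-0.4],"twist": 0,"grip": 1}

```text
time_s: 8.65
tcp_pos: [0.5739, -0.011, 0.2242]
tool_rot: [3.141, 0.001, 1.573]
wrist_force: [0.3, 0.4, 1.8]
finger_gap: 0.0195
```

Run:
```python
from h import *
s=env.read_state();print(s['time_s'],s['tcp_pos'],s['tool_rot'],s['wrist_force'],s['finger_gap']);a=env.grab_frame('scene')
cv2.imwrite('pics/s5.png',cv2.resize(a[110:290,220:440,::-1],(733,600),interpolation=cv2.INTER_CUBIC))
S=cam('scene')
for x in(.569,.574,.579): print(x,(proj(S,[[x,.0324,.239],[x,.0925,.239],[x,-.12,.239]])-[220,110])*10/3)
# foot if upright & down: angle below horizontal .62-.36+... 
a=.62+.36; print('foot',(proj(S,[[.574-.149*np.cos(a),.1104,.034+.11-.149*np.sin(a)]])-[220,110])*10/3)
```

```text
8.65 [ 0.57394297 -0.01102041  0.22424697] [3.14056363e+00 9.22022379e-04 1.57309853e+00] [0.32677175 0.41936466 1.78906649] 0.019495025541052848
0.569 [[343.61303578 201.71304865]
 [276.79510404 160.59856232]
 [530.79183878 317.19931003]]
0.574 [[348.60075953 197.6420608 ]
 [281.81308314 156.74151185]
 [535.6184151  312.50366869]]
0.579 [[353.56256648 193.59257113]
 [286.80612964 152.9043199 ]
 [540.41682004 307.83449077]]
foot [[202.58492129 410.10761633]]
```

View pics/s5.png

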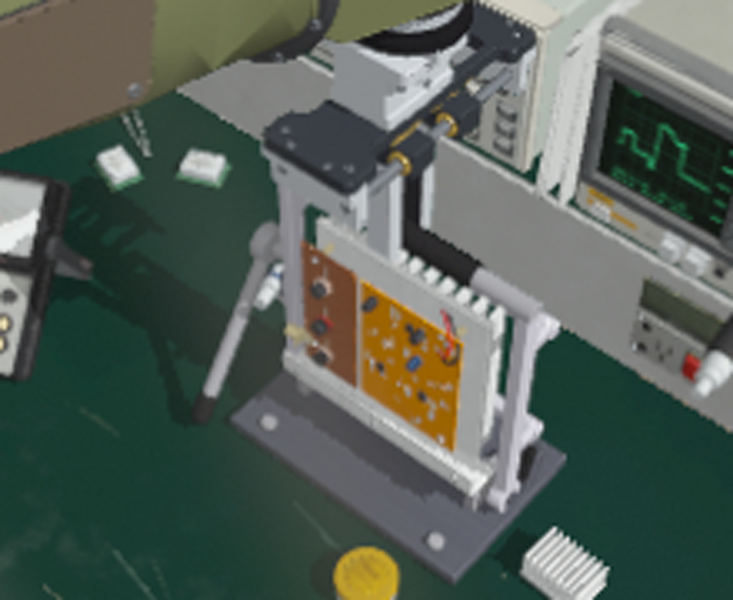

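The scene view shows the frame upright and the foot end at (200,413), against (203,410) predicted. The base front corners, at (232,418) and (455,580), match their start pixels. Forces are near zero and the gap is 19.5 mm, so I'm handing in.

```bash
python3 -c "
from workcell import env
s=env.read_state();print(s['time_s'],s['tcp_pos'],s['wrist_force'],s['finger_gap']);print(env.close_job())"
```

```text
8.7 [ 0.5739464  -0.01100858  0.2242392 ] [1.31468424 0.41719814 1.98479896] 0.019156306623337442
the job is handed in; nothing more can be done
None
```

I flipped the kickstand down while the frame lay back, then gripped the bar at 15 N and swung the frame upright. I handed the job in after 8.7 s, still holding the bar; no verdict was reported.

**Last checks:**
- **Grip:** the fingers closed to about 19 mm on the 20 mm sleeve, and the wrist force was only about 2 N.
- **Lean:** the bar is at x = 0.574, directly above the hinge as measured. I estimate the frame is upright to about 0.02 rad. The visible bar end read a few mm further back than predicted, still within tolerance.
- **Kickstand:** the foot lay within about 2 mm of where it should be with the leg fully down. Its clearance from the worktop follows from that pose; I did not measure it directly.
- **Base and small parts:** the base corners were within about a pixel of their starting positions. I saw no movement of the small parts but did not re-measure them.

I gripped the bar from slightly ahead, because the scope front is only about 7 cm behind it. No check failed.

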